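# Clip on the gear cover and test-jog the drive

### The arm

A 6-joint arm with a two-finger parallel gripper is mounted at the origin on a cart in front of the work surface, level with it; the furniture and walls round the work are solid. World frame = base frame: x ahead of the robot, y to its left, z up, the work surface at z = 0. Lengths are in m, angles in degrees, forces in N, time in s.
With the tool pointing down it reaches from about 0.4 to 0.825 m from the base axis. Payload 7 kg.
Tool frame: the origin (TCP) lies at the very end of the fingers, on their centre line; the grasp point (between the pads) lies 19 mm behind it (ctrl.grip_depth is the z of the grasp point in the tool frame, in m); z points along the fingers, y is the direction in which the jaws open and shut (so a half turn about z gives the same grasp; the last joint's range is limited). The gripper opens to 88 mm and grips with 3 to 60 N. Pads are 19 mm wide; open, the fingers measure 130 mm over their backs; the gripper's body (78 mm by 193 mm) begins 47 mm behind the grasp point.
Start: joints at [-56.717, 20.546, 0.682, 0, -70.136, -16.507], TCP at [0.195, -0.646, 0.227] pointing down, gripper open.
Joint ranges: [-176.03, 176.03], [-82.01, 121.73], [-58.28, 71.71], [-173.87, 95.51], [-174.79, -0.11], [-173.66, 173.66]. Speed limits (degrees/s): [136.94, 136.94, 172.46, 180, 180, 180].

### API

Orientations are given as [roll, pitch, yaw] about the fixed x, y, z axes, in that order (R = Rz(yaw) Ry(pitch) Rx(roll)).
In Python, from plant import telemetry, snapshot, job, models, ctrl gives the robot as it stands.
- The arm moves only by the tool jog_arm, never from a script. Its argument "targets" is text: rows parted by semicolons, each of 7 numbers parted by spaces: the shift along the tool's x, y, z in m, then the turn, a rotation vector about the tool's x, y, z in degrees, then the gripper command: -1 is shut, 1 is fully open, values between are in proportion. A call has exactly 8 rows; each row is the pose to reach, as a shift and turn from the pose measured when the call began, along the tool's axes at that moment; what a row does not reach only later rows make up. A row lasts 1/8 s, in which the tool goes at most 62.5 mm and 10.7 degrees, less where a joint would pass 70% of its speed; a pose out of reach is approached as far as the arm can. A call with a gripper value outside its range is refused whole. The fingers move at their own pace and stop on an object; the grip force is fixed at half the most. Time passes only in rows, so rows that repeat a pose let the fingers close, or fill a call up. It gives the time, the measured TCP pose, the force and the opening at its end, in the units of the state.
- telemetry.get_obs(): the state, without advancing time (a new reading comes with each control period).
- snapshot(name): name is "scene" or "side" or "wrist"; returns a dict with "img" (480x640x3 uint8, red, green, blue), "range_z" (480x640 float32, m along the optical axis (not along the pixel's ray), 0 where there is no reading), "intrinsics" (3x3 intrinsics, pixels), "R" (3x3) and "t" (3): a world point X has camera coordinates R X + t. Camera axes: x right, y down, z forward; pixel columns grow to the right and rows downward; lengths in m; the calibration is good to about 2 mm. A picture is of the moment at which its call begins.
- job.close_job(): hands the job in, once; it reports no verdict.
Trained networks look in a picture, given as the dict that the camera call returned (one of the last four; its "shot" number tells which), for a name from the list of things; names that differ only in an ending like _2 or _b are one class to them, and where a whole thing is asked for, a point or a joint stands for the part that bears it (a point fixed in the world has none). Each returns a list of dicts, best first, with "conf" (0 to 1); they miss things now and then, are a little off and sometimes report something else, mostly with a low value. They report only what shows in the picture. A call takes as long as a camera call.
- models.cut_out(name, picture): "region" (480x640 bool, what is visible of it) and "uv" ([column, row] in pixels, amid what is visible of it).
- models.spot_point(name, picture): "uv" ([column, row] in pixels: a listed point, or the origin of a listed thing).
The state is a dict: "clock": time; "joint_pos": joint angles; "qvel": joint speeds; "tau": joint torques, N m; "tool_pos": TCP position; "orientation": TCP orientation; "force": force on the tool from outside, world axes, zero at the start; "moment": the same for the moment, N m; "opening": finger opening in m.
Only numpy, scipy, OpenCV 4.12 (cv2) and the standard library are available. Lean on these libraries where they do the work, as an engineer would, in place of code of your own. Each camera call takes 0.05 s, during which the arm holds its last target.

### The job

Put the yellow cover on the open gear housing and press it gently straight down, without dropping it on, until both clip arms snap and it sits flush on the rim. Only then test-jog the drive: on the console, push the orange-knobbed stick straight sideways, fully over towards the side with the green lamp (that way is free to run) and never towards the red one, hold it there for at least one second, and let it spring back upright on its panel. Leave the cup, the crucible and the bottle where they stand.

Things in the scene. Friction and masses are not known exactly. Their poses are not given: they have to be found in the camera images.
- housing: Blue gear housing fixed to the bench at the left: an open-topped box 70 (x) x 100 (y) x 60 mm high, walls 5 mm, brass and steel gears inside, on a foot flange 104 x 88 x 6 mm; a shaft stub sticks out 22 mm on its +x side. Origin at the centre of its underside; z up, y along its long side.
- housing_rim (a point): Centre of the housing's open top, level with the rim, 60 mm above the bench; same axes as the housing. With the cover laid on loosely, its clip beads rest on the catches and its handle's middle is about 38 mm above this point; seated, the plate lies on the rim and the handle's middle is 22 mm above this point.
- catches (a point): Point midway between the housing's two catches, 46 mm above the bench. In each end wall (+y, -y) a rounded steel catch bar, 30 mm long in x, stands out 5 mm from the wall; it is sprung and yields inwards while a clip arm passes. About 8 to 12 N straight down in all makes both clips snap.
- cover: The loose yellow cover (about 90 g), standing upright on its arms at the start. Origin 50 mm below the handle's middle, between the feet of its arms; y along its long side, z up. It fits the housing either way round, long side along long side.
- cover_handle (a point): Middle of the cover's black handle, axes those of the cover. The handle is a bar 18 (x) x 50 (y) x 34 mm high, from the plate's top, 17 mm below this point, to 17 mm above it; grip it across its 18 mm.
- cover_underside (a point): Centre of the underside of the cover's plate (74 x 122 x 5 mm), 22 mm below the handle's middle. At each y end a rigid arm, 30 mm wide, 5 mm thick, hangs 28 mm below it, with an inward bead at the foot (103 mm clear between the beads). Four 6 mm round-ended pins hang 19 mm below it and fit into the housing's opening with 2.5 mm to spare in x.
- console: Jog console fixed to the bench: grey enclosure, 120 mm wide, whose black panel leans 40 degrees so that it faces up and towards the robot's side (-x); base 128 x 150 mm. Origin at the middle of the panel seen from above, on the bench; x away from the robot's side, y to its left, z up.
- roof_edge (a point): Middle of the front edge of the console's clear splash roof, 63 mm in front of the console's origin, at the roof's underside, 262 mm above the bench. The roof is 148 mm wide, 7 mm thick, reaches 135 mm back and stands on two rear posts. It hangs over the stick, so the stick is reached from the front, with the tool leaning about as the stick does.
- stick_pivot (a point): Pivot of the stick, 10 mm off the panel's middle; axes those of the console. The centred stick points from here along the panel's normal: (-0.643, 0, 0.766) in the console's axes.
- stick_knob (a point): Centre of the orange ball knob, 28 mm across, on a 9 mm steel stick, 65 mm from the pivot. z of this point points along the stick, out of the panel; y to the console's left when centred.
- stick_side (a joint): Sideways lean of the stick (rad): 0 centred, positive towards the console's left (+y), negative towards its right; stops at +-0.38. A spring of 0.7 N m/rad (about 4 N at the knob when fully over) brings it back to 0.
- stick_fore (a joint): Lean of the stick up the panel (positive, away from the robot) or down it (negative), rad; same spring and stops. Should stay near 0.
- lamp_green_centre (a point): Middle of the green lamp, 25 mm across, on the upper part of the console's panel, 36 mm to the left or to the right of its middle line (this changes from start to start): the direction that is free to run.
- lamp_red_centre (a point): Middle of the red lamp, same size, at the same height on the other side of the panel: the end-stop direction, not to be used.
- empty_cup_mid (a point): Centre of a loose empty steel cup, 60 mm across, 101 mm high: leave alone.
- crucible_mid (a point): Centre of a loose small white crucible, 50 mm across, 42 mm high, between the console and the housing: leave alone.
- oil_bottle_mid (a point): Centre of a loose brown dropper bottle, 34 mm across, 102 mm high: leave alone.

How it is judged:
By the outcome, as a careful person would: the job done as asked, in the order asked, and still so for the second after the job is handed in, with the robot touching nothing.
It also fails if it takes over 61 s, if anything falls off the work surface, if the arm or the gripper's body presses on something with over 40 N, if the wrist force passes 120 N, or if a joint passes its speed limit or range.

## Working session

There is one attempt and no reset: what is moved stays moved. The work goes in short steps, Python scripts to look and compute and a tool call to move; the robot and the scene stay as the last step left them, time stands still between calls to the robot, and variables do not carry over. Pictures are saved under pics/ and viewed, and the job is handed in when it is done.

Besides the shell and the picture viewer there is one more tool, called after "Call:" in YAML: its name, and indented under it one key for each argument. jog_arm: Moves the arm, as the interface text tells. Its arguments: {"type":"object","properties":{"targets":{"type":"string"}},"required":["targets"]}

```bash
ls; mkdir -p pics
cat > h.py <<'E'
import numpy as np, cv2, json
from plant import telemetry, snapshot, job, models, ctrl
from scipy.spatial.transform import Rotation as Ro
def save(p,n): cv2.imwrite('pics/'+n+'.png',cv2.cvtColor(p['img'],cv2.COLOR_RGB2BGR))
def ray(p,uv):
    K=p['intrinsics'];R=np.array(p['R']);t=np.array(p['t'])
    d=np.linalg.inv(K)@np.array([uv[0],uv[1],1.]);return -R.T@t, R.T@d
def back(p,uv,z):
    o,d=ray(p,uv);return o+d*z
def proj(p,X):
    c=np.array(p['R'])@X+p['t'];c=p['intrinsics']@c;return c[:2]/c[2]
def atz(p,uv,z):
    o,d=ray(p,uv);return o+d*(z-o[2])/d[2]
def tri(ps,uvs):
    A=np.zeros((3,3));b=np.zeros(3)
    for p,u in zip(ps,uvs):
        o,d=ray(p,u);d=d/np.linalg.norm(d);M=np.eye(3)-np.outer(d,d);A+=M;b+=M@o
    return np.linalg.solve(A,b)
def cloud(p,m=None):
    z=p['range_z'];v,u=np.nonzero((z>0)&(m if m is not None else True))
    zz=z[v,u];K=p['intrinsics']
    c=np.stack([(u-K[0,2])/K[0,0]*zz,(v-K[1,2])/K[1,1]*zz,zz],1)
    return (c-p['t'])@np.array(p['R']),u,v
def obs():
    o=telemetry.get_obs();return o,np.array(o['tool_pos']),Ro.from_euler('xyz',o['orientation'],degrees=True)
E
python3 - <<'E'
from h import *
np.set_printoptions(precision=4,suppress=True)
o,p,R=obs();print(o,ctrl.grip_depth);print(R.as_matrix())
S={n:snapshot(n) for n in('scene','side')}
names=['housing','housing_rim','catches','cover','cover_handle','cover_underside','console','roof_edge','stick_pivot','stick_knob','lamp_green_centre','lamp_red_centre','empty_cup_mid','crucible_mid','oil_bottle_mid']
for n,s in S.items(): save(s,n+'0');print(n,s['R'].T@-s['t'])
for nm in names:
    us=[]
    for n,s in S.items():
        r=models.spot_point(nm,s)
        print(nm,n,[(np.round(a['uv'],1),round(a['conf'],2)) for a in r[:2]])
        if r: us.append((s,r[0]['uv']))
    if len(us)==2: print('   tri',tri(*zip(*us)))
print(telemetry.get_obs()['clock'])
E
```

```text
pics
{'clock': 0.0, 'joint_pos': array([-56.7171,  20.5924,   0.6334,  -0.0198, -70.1359, -16.5089]), 'qvel': array([ 0.0491, -0.0143, -0.113 ,  0.0206, -0.0246,  0.0272]), 'tau': array([ -0.0017, -58.2717,  29.3054,   6.9971,   0.0069,  -0.0002]), 'tool_pos': array([ 0.1947, -0.6458,  0.2256]), 'orientation': array([ 179.9038,   -0.0091, -163.2327]), 'force': array([-0.4251, -0.1057,  0.1777]), 'moment': array([ 0.0201, -0.0273, -0.0093]), 'opening': 0.08759284952309543} -0.0188
[[-0.9575 -0.2885 -0.0006]
 [-0.2885  0.9575  0.0016]
 [ 0.0002  0.0017 -1.    ]]
scene [0.1958 0.6543 0.5446]
side [ 0.3949 -0.7651  0.5681]
housing scene [(array([273.7, 386.2]), 0.87)]
housing side [(array([321.7, 269.9]), 0.57)]
   tri [0.5362 0.165  0.0007]
housing_rim scene [(array([274.7, 355.6]), 0.84)]
housing_rim side [(array([318. , 250.8]), 0.87)]
   tri [0.5308 0.1598 0.0579]
catches scene [(array([276.1, 363.4]), 0.81)]
catches side [(array([323.4, 255.1]), 0.96)]
   tri [0.537  0.1575 0.0432]
cover scene [(array([405.5, 281.8]), 0.71), (array([405.1, 299.7]), 0.68)]
cover side [(array([300.4, 
[... 1004 characters left out ...]
e [(array([439.3, 341.1]), 0.47)]
   tri [ 0.6595 -0.2322  0.0966]
lamp_red_centre scene [(array([308.1, 238. ]), 0.52)]
lamp_red_centre side [(array([424.2, 315. ]), 0.45), (array([321.2, 272.2]), 0.42)]
   tri [ 0.6584 -0.1668  0.0988]
empty_cup_mid scene [(array([351.9, 405.8]), 0.55)]
empty_cup_mid side [(array([259.3, 248.7]), 0.6), (array([296.8, 382.5]), 0.29)]
   tri [0.3914 0.193  0.0533]
crucible_mid scene [(array([310.9, 326.4]), 0.78), (array([273.4, 356. ]), 0.35)]
crucible_mid side [(array([331.3, 295.4]), 0.81)]
   tri [0.5396 0.0258 0.0251]
oil_bottle_mid scene [(array([252. , 301.5]), 0.8)]
oil_bottle_mid side [(array([393.6, 275.6]), 0.79)]
   tri [0.6677 0.036  0.0496]
1.6
```

View pics/scene0.png

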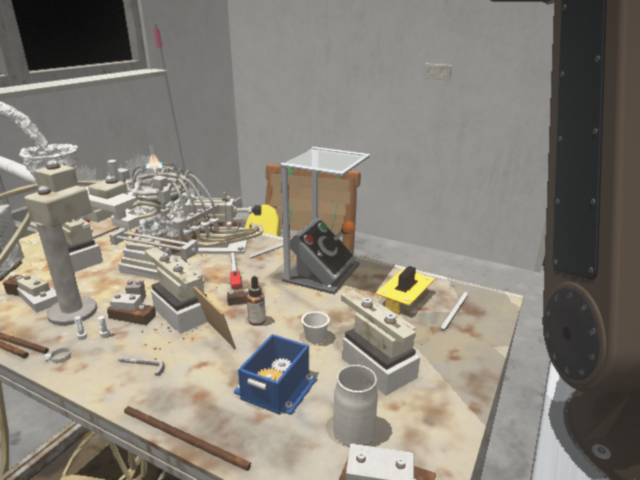

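View pics/side0.png

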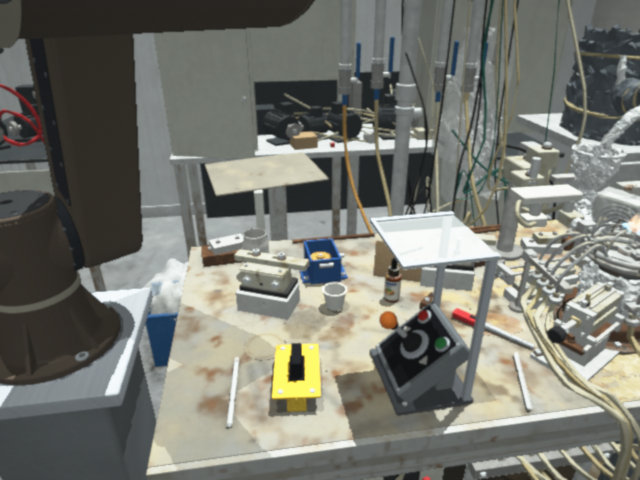

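The scene view shows the housing at (273,370), the cover at (405,285), the console at (325,260), and a grey/black clamp block between the cover and housing at (380,340). In the side view the green lamp is at (441,343) and the red one at (424,314). That puts green on the console's right (−y). Next I'll measure poses from depth.

Run:
```python
from h import *
np.set_printoptions(precision=4,suppress=True)
S={n:snapshot(n) for n in('scene','side')}
P=[]
for n,s in S.items():
    for nm in ('housing','cover','console'):
        r=models.cut_out(nm,s)
        for a in r[:1]:
            X,u,v=cloud(s,a['region']); print(n,nm,round(a['conf'],2),len(X),np.percentile(X,[2,50,98],axis=0).tolist())
            np.save(f'{n}_{nm}.npy',X)
            if nm=='housing': zr=(0.054,0.066)
            elif nm=='cover': zr=(0.022,0.040)
            else: continue
            Y=X[(X[:,2]>zr[0])&(X[:,2]<zr[1])]
            print(len(Y), np.median(Y[:,2]), cv2.minAreaRect((Y[:,:2]*1000).astype(np.float32)))
    X,u,v=cloud(s);P.append(X)
X=np.vstack(P);m=(X[:,0]>.2)&(X[:,0]<.85)&(abs(X[:,1])<.45)&(X[:,2]<.5)&(X[:,2]>-.02)
X=X[m];np.save('all.npy',X)
# height map 20mm
i=((X[:,0]-.2)/.025).astype(int);j=((X[:,1]+.45)/.025).astype(int)
H=np.zeros((26,36))
np.maximum.at(H,(i,j),X[:,2])
print('cols y from -.45 step .025; values mm')
for k in range(26): print('%.3f'%(.2+k*.025),' '.join('%3d'%(h*1000) for h in H[k]))
```

```text
scene housing 0.87 4512 [[0.4832178076574463, 0.11554829760009096, 0.0014644048097948508], [0.5262513853208084, 0.17235157648688954, 0.03259745004068297], [0.5679853915661601, 0.21542334097756224, 0.061363416501411285]]
836 0.05968049929331705 ((533.20166015625, 164.03720092773438), (71.45784759521484, 101.19493103027344), 1.7191694974899292)
scene cover 0.75 1418 [[0.4006894854944765, -0.27504744997471514, 0.0010673409689968883], [0.4338666848261169, -0.16198191909782672, 0.03435305372111999], [0.47897376138828335, -0.12303692734271604, 0.0685190971722661]]
961 0.03415255249754213 ((437.849853515625, -183.9234161376953), (126.00524139404297, 74.43948364257812), 83.287841796875)
scene console 0.82 6384 [[0.570048221582056, -0.8332620641701862, -0.10728491495533299], [0.6432439516004633, -0.16746277821987637, 0.08752019720093812], [0.9889348989496175, -0.12350203417904893, 0.26958141305138106]]
side housing 0.82 1637 [[0.48817250989686617, 0.10807326047184948, -0.00032229963333110404], [0.5351853785370565, 0.12303327780013937, 0.032795711912785755], [0.5848561176608299, 0.211305738080
[... 3958 characters left out ...]
   3   3   3   2   1  20  28  28   3  75 116 116 115   2   2  10   6   3   2   2   2   0   0   0   0
0.750   0   0   0   0   0   1   1   2   2   3   3   3   2   3   2  17  16  20  22   1 104 116 116  59   2   5   9   9   2   2   2   2   0   0   0   0
0.775   0   0   0   0   0   9  10  11   7   3   3   3   2   2  20  19  18   2   2  57 101 126 126  59   3   3   7  10   3   2   2   2   0   0   0   0
0.800   0   0   0   0   0   3   7  10  10  11  11   3   2  15  18  15   3   2   5 101 116 116 115   3   2   2   2   8   2   3   2   2   0   0   0   0
0.825   0   0   0   0   0   2   3 111 112   8  10   9  13  13   4   3   3   2  44 105 126 126  62  27   2   2   2   2   2   2   2   2   0   0   0   0
```

```bash
cat >> h.py <<'E'
def go(T,rpy):
    o,p,R=obs();Rt=Ro.from_euler('xyz',rpy,degrees=True)
    print('shift',np.round(R.inv().apply(np.array(T)-p),4),'turn',np.round((R.inv()*Rt).as_rotvec(degrees=True),2),'from',np.round(p,4),np.round(o['orientation'],2),'F',np.round(o['force'],2),'M',np.round(o['moment'],2),'op',round(o['opening'],4),'t',round(o['clock'],2))
E
python3 -c "
from h import *
go([.439,-.186,.22],[180,0,-96.7])"
```

```text
shift [-0.3667  0.3702  0.0066] turn [  0.    -0.   -66.53] from [ 0.1948 -0.6463  0.2266] [ 180.     -0.   -163.23] F [ 0.8   0.76 -0.07] M [-0.01  0.02  0.02] op 0.0875 t 2.0
```

Call:
jog_arm:
  targets: "-0.045 0.045 0 0 0 -8 1; -0.09 0.09 0 0 0 -16 1; -0.135 0.135 0.001 0 0 -24 1; -0.18 0.18 0.002 0 0 -33 1; -0.225 0.225 0.003 0 0 -42 1; -0.27 0.27 0.004 0 0 -50 1; -0.32 0.32 0.005 0 0 -58 1; -0.3667 0.3702 0.0066 0 0 -66.5 1"

```text
clock: 3.0
tool_pos: [0.4304, -0.203, 0.221]
orientation: [-179.9, -0.0, -96.4]
force: [0.6, -0.2, 0.9]
opening: 0.0874
```

```bash
cat > m1.py <<'E'
from h import *
np.set_printoptions(precision=4,suppress=True)
go([.439,-.186,.22],[180,0,-96.7])
w=snapshot('wrist');save(w,'w1')
ims={'w':w,'s':snapshot('side')}
for nm in ('cover','cover_handle','cover_underside'):
    for k,s in ims.items():
        r=models.spot_point(nm,s);print(nm,k,[(np.round(a['uv'],1),round(a['conf'],2)) for a in r[:2]], atz(s,r[0]['uv'],{'cover':0,'cover_handle':.05,'cover_underside':.028}[nm]) if r else '')
for k,s in ims.items():
    r=models.cut_out('cover',s)
    if not r: continue
    X,u,v=cloud(s,r[0]['region'])
    for zr in((.024,.042),(.060,.075)):
        Y=X[(X[:,2]>zr[0])&(X[:,2]<zr[1])]
        if len(Y)>10: print(k,len(Y),np.median(Y[:,2]),np.median(Y,0),cv2.minAreaRect((Y[:,:2]*1000).astype(np.float32)))
E
python3 m1.py
```

```text
shift [-0.0179 -0.0066  0.001 ] turn [-0.08 -0.    0.26] from [ 0.4304 -0.203   0.221 ] [-179.92   -0.    -96.44] F [ 0.63 -0.18  0.92] M [-0.06 -0.09  0.02] op 0.0874 t 3.0
cover w [(array([313.4, 228.9]), 0.92)] [ 0.4407 -0.1882  0.    ]
cover s [(array([297.2, 381.8]), 0.78)] [ 0.441  -0.1844  0.    ]
cover_handle w [(array([313.4, 240.8]), 0.9)] [ 0.4397 -0.1891  0.05  ]
cover_handle s [(array([299.7, 356.6]), 0.57)] [ 0.447  -0.1801  0.05  ]
cover_underside w [(array([314.6, 236.7]), 0.57)] [ 0.4392 -0.187   0.028 ]
cover_underside s [(array([295. , 370.2]), 0.64)] [ 0.4379 -0.1865  0.028 ]
w 7746 0.03333090290446051 [ 0.439  -0.1956  0.0333] ((440.9879150390625, -187.08172607421875), (122.168212890625, 74.14464569091797), 83.32038116455078)
w 1051 0.06702036993218177 [ 0.4406 -0.1893  0.067 ] ((440.8823547363281, -187.42263793945312), (49.44839096069336, 17.952728271484375), 83.72096252441406)
s 2135 0.03267381235627703 [ 0.4363 -0.2066  0.0327] ((439.92767333984375, -187.36346435546875), (124.0085220336914, 74.0774154663086), 83.51477813720703)
s 266 0.06612900562614485 [ 0.4396 -0.1925  0.0661] ((439.64788818359375, -188.29833984375), (49.954856872558594, 17.670021057128906), 83.51773071289062)
```

```bash
python3 -c "
from h import *
go([.4407,-.1873,.037],[180,0,-96.6])"
```

```text
shift [-0.0199 -0.0094  0.1834] turn [ 0.01 -0.   -0.27] from [ 0.429  -0.206   0.2204] [179.99  -0.   -96.87] F [-0.04  0.44  0.  ] M [-0.02  0.08 -0.  ] op 0.0879 t 3.5
```

View pics/w1.png

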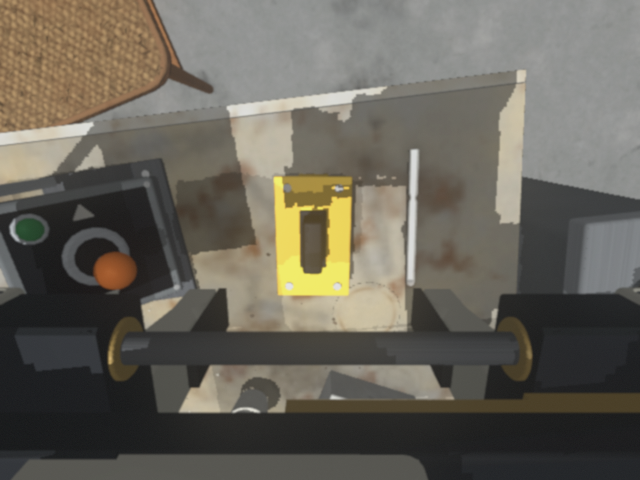

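The wrist view shows the cover at (313,236) with its handle upright at (313,240), and nothing near the fingers' path. I'm going down to grip it.

Call:
jog_arm:
  targets: "-0.012 -0.006 0.03 0 0 0 0.3; -0.02 -0.0094 0.06 0 0 -0.3 0.2; -0.02 -0.0094 0.09 0 0 -0.3 0.1; -0.02 -0.0094 0.11 0 0 -0.3 0.1; -0.02 -0.0094 0.12 0 0 -0.3 0.1; -0.02 -0.0094 0.13 0 0 -0.3 0.1; -0.02 -0.0094 0.13 0 0 -0.3 0.1; -0.02 -0.0094 0.13 0 0 -0.3 0.1"

```text
clock: 4.5
tool_pos: [0.4412, -0.1874, 0.091]
orientation: [-180.0, -0.0, -96.6]
force: [-0.0, 0.4, 0.6]
opening: 0.0481
```

```bash
python3 -c "
from h import *
go([.4407,-.1873,.037],[180,0,-96.6])
s=snapshot('side');save(s,'s2');w=snapshot('wrist');save(w,'w2')
go([.4407,-.1873,.037],[180,0,-96.6])
r=models.cut_out('cover',w)
X,u,v=cloud(w,r[0]['region'])
for zr in((.024,.042),(.060,.075)):
        Y=X[(X[:,2]>zr[0])&(X[:,2]<zr[1])]
        if len(Y)>10: print(len(Y),np.median(Y[:,2]),cv2.minAreaRect((Y[:,:2]*1000).astype(np.float32)))
"
```

```text
shift [-0.      0.0005  0.054 ] turn [-0.05 -0.01  0.04] from [ 0.4412 -0.1874  0.091 ] [-1.7995e+02 -1.0000e-02 -9.6560e+01] F [-0.03  0.42  0.65] M [ 0.04  0.06 -0.02] op 0.0481 t 4.5
shift [0.0001 0.0006 0.054 ] turn [-0.06  0.    0.04] from [ 0.4412 -0.1873  0.091 ] [-179.94    0.    -96.56] F [ 0.14 -0.52  0.62] M [0.01 0.09 0.  ] op 0.0485 t 4.6
15466 0.0333305436961691 ((440.05841064453125, -194.78883361816406), (106.6913070678711, 74.07359313964844), 83.36739349365234)
2804 0.06701626100652527 ((440.8760681152344, -187.4957733154297), (49.561004638671875, 18.05099105834961), 83.32975769042969)
```

Call:
jog_arm:
  targets: "0 0 0.02 0 0 0 0.1; 0 0 0.04 0 0 0 0.1; 0 0 0.054 0 0 0 0.1; 0 0 0.054 0 0 0 0.1; 0 0 0.054 0 0 0 -0.2; 0 0 0.054 0 0 0 -1; 0 0 0.054 0 0 0 -1; 0 0 0.054 0 0 0 -1"

```text
clock: 5.65
tool_pos: [0.4413, -0.1872, 0.0373]
orientation: [-179.9, 0.0, -96.6]
force: [-0.2, 0.9, 1.8]
opening: 0.0182
```

Call:
jog_arm:
  targets: "0 0 0 0 0 0 -1; 0 0 0 0 0 0 -1; 0 0 0 0 0 0 -1; 0 0 -0.02 0 0 0 -1; 0 0 -0.05 0 0 0 -1; 0 0 -0.09 0 0 0 -1; 0 0 -0.13 0 0 0 -1; 0 0 -0.16 0 0 0 -1"

```text
clock: 6.65
tool_pos: [0.4412, -0.1873, 0.199]
orientation: [-179.8, 0.0, -96.6]
force: [0.8, 0.3, -2.1]
opening: 0.0175
```

```bash
python3 -c "
from h import *
go([.534,.162,.22],[180,0,-88.2])
w=snapshot('wrist');save(w,'w3')
s=snapshot('side');save(s,'s3')
"
```

```text
shift [-0.3576 -0.0523 -0.0208] turn [-0.16 -0.   -8.36] from [ 0.4412 -0.1873  0.199 ] [-1.7984e+02  1.0000e-02 -9.6560e+01] F [ 0.82  0.25 -2.06] M [ 0.04  0.03 -0.02] op 0.0175 t 6.65
```

View pics/w3.png

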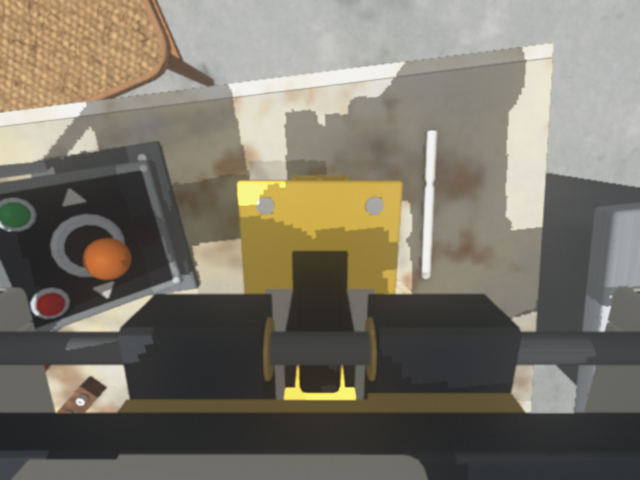

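View pics/s3.png

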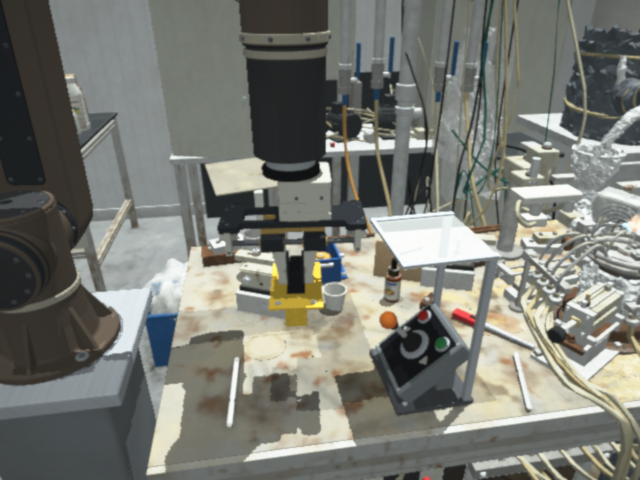

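The side view shows the cover lifted level in the gripper. The wrist view confirms the green lamp (14,215) is further towards −y than the red one (49,304). Next I move just past the housing, so the wrist camera can measure it around the held cover.

```bash
python3 -c "
from h import *
go([.534,.285,.24],[180,0,-88.2])
"
```

```text
shift [-0.4798 -0.037  -0.0391] turn [-0.43 -0.04 -8.33] from [ 0.443  -0.1876  0.2007] [-179.57   -0.    -96.53] F [ 0.25  0.4  -1.49] M [0.03 0.1  0.  ] op 0.0179 t 6.75
```

Call:
jog_arm:
  targets: "-0.03 0 -0.02 0 0 -0.5 -1; -0.08 -0.005 -0.04 0 0 -1.5 -1; -0.13 -0.01 -0.04 0 0 -2.5 -1; -0.18 -0.014 -0.04 0 0 -3.5 -1; -0.23 -0.018 -0.04 0 0 -4.5 -1; -0.28 -0.022 -0.04 0 0 -5.5 -1; -0.33 -0.026 -0.04 0 0 -6.5 -1; -0.38 -0.03 -0.04 0 0 -7.5 -1"

```text
clock: 7.75
tool_pos: [0.5154, 0.1882, 0.2399]
orientation: [-179.6, -0.1, -89.0]
force: [1.1, -1.3, -1.0]
opening: 0.018
```

Call:
jog_arm:
  targets: "-0.04 -0.004 0 0 0 -0.5 -1; -0.08 -0.008 0 0 0 -1 -1; -0.1 -0.01 0 0 0 -1 -1; -0.1 -0.01 0 0 0 -1 -1; -0.1 -0.01 0 0 0 -1 -1; -0.1 -0.01 0 0 0 -1 -1; -0.1 -0.01 0 0 0 -1 -1; -0.1 -0.01 0 0 0 -1 -1"

```text
clock: 8.75
tool_pos: [0.5237, 0.2879, 0.24]
orientation: [-179.6, -0.1, -88.0]
force: [0.9, 0.2, -0.8]
opening: 0.0177
```

```bash
cat > m4.py <<'E'
from h import *
import sys
np.set_printoptions(precision=4,suppress=True)
tag=sys.argv[1]
go([.534,.162,.2],[180,0,-88.2])
w=snapshot('wrist');save(w,'w'+tag)
for k,s in {'w':w,'sc':snapshot('scene'),'si':snapshot('side')}.items():
    save(s,k+tag)
    for nm,z in (('housing',0),('housing_rim',.06),('catches',.046)):
        r=models.spot_point(nm,s);print(k,nm,[(np.round(a['uv'],1),round(a['conf'],2)) for a in r[:1]], atz(s,r[0]['uv'],z) if r else '')
    r=models.cut_out('housing',s)
    if r:
        X,u,v=cloud(s,r[0]['region'])
        for zr in((.056,.064),(.003,.009)):
            Y=X[(X[:,2]>zr[0])&(X[:,2]<zr[1])]
            if len(Y)>10: print(k,len(Y),np.median(Y[:,2]),cv2.minAreaRect((Y[:,:2]*1000).astype(np.float32)))
go([.534,.162,.2],[180,0,-88.2])
E
python3 m4.py 4
```

```text
shift [ 0.1262 -0.0057  0.0403] turn [-0.38 -0.08  0.18] from [0.5237 0.2879 0.24  ] [-179.62   -0.08  -88.02] F [ 0.92  0.18 -0.8 ] M [ 0.01  0.1  -0.04] op 0.0177 t 8.75
w housing [(array([313.4,  87.1]), 0.9)] [0.5375 0.1609 0.    ]
w housing_rim [(array([312.9,  84.5]), 0.74)] [0.5364 0.166  0.06  ]
w catches [(array([310.7,  79.5]), 0.78)] [0.5388 0.1602 0.046 ]
w 2517 0.05988835975337715 ((536.5087280273438, 161.53060913085938), (70.16924285888672, 100.3434829711914), 2.03297758102417)
w 4638 0.006125835670674802 ((536.4415283203125, 161.24468994140625), (103.96436309814453, 90.04750061035156), 2.161515474319458)
sc housing [(array([276.6, 387.3]), 0.89)] [0.5312 0.1642 0.    ]
sc housing_rim [(array([271.1, 354.8]), 0.75)] [0.5407 0.1614 0.06  ]
sc catches [(array([273.8, 362.1]), 0.96)] [0.5371 0.1602 0.046 ]
sc 696 0.059971640075038676 ((533.2761840820312, 163.76910400390625), (71.44719696044922, 101.21184539794922), 2.0849380493164062)
sc 606 0.006590872605046188 ((546.2404174804688, 150.47512817382812), (130.37391662597656, 130.1658477783203), 1.7142601013183594)
si housing [(array([322.6, 272.4]), 0.78)] [0.5367 0.1547 0.    ]
si housing_rim [(array([320.2, 249.1]), 0.66)] [0.532  0.1589 0.06  ]
si catches [(array([321.9, 253.5]), 0.8)] [0.5365 0.1628 0.046 ]
si 211 0.05885264129092154 ((534.5896606445312, 159.3917694091797), (70.20207977294922, 105.37847900390625), 2.337975025177002)
si 188 0.005544415537185619 ((538.3286743164062, 138.1866455078125), (113.17446899414062, 67.91752624511719), 12.895567893981934)
shift [ 0.1266 -0.0057  0.04  ] turn [-0.36 -0.1   0.21] from [0.5236 0.2884 0.2398] [-179.64   -0.1   -87.99] F [ 0.01 -0.03 -1.23] M [ 0.01  0.19 -0.02] op 0.0179 t 9.5
```

View pics/w4.png

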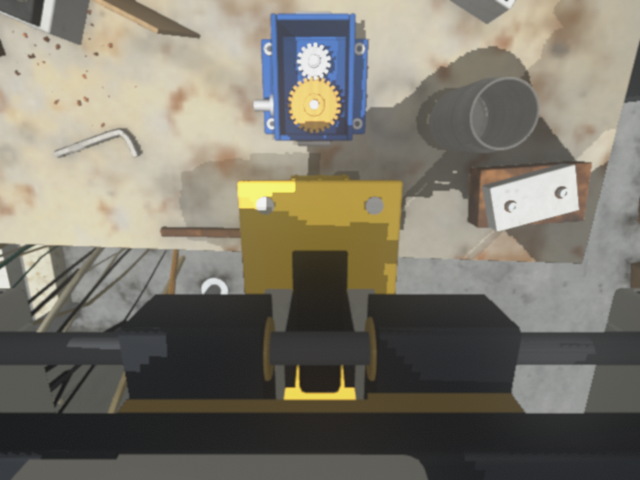

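The wrist view shows the open housing at (315,77), unobstructed. Its rim and flange rectangles agree: centre (0.5365, 0.1614), yaw 2.1°. Going above it now.

```bash
python3 -c "
from h import *
go([.5365,.1613,.15],[180,0,-87.9])
"
```

```text
shift [ 0.1273 -0.0079  0.0901] turn [-0.36 -0.1  -0.09] from [0.5236 0.2884 0.2398] [-1.7964e+02 -1.0000e-01 -8.7990e+01] F [ 0.01 -0.03 -1.23] M [ 0.01  0.19 -0.02] op 0.0179 t 9.5
```

Call:
jog_arm:
  targets: "0.03 -0.002 0 0 0 0 -1; 0.07 -0.004 0 0 0 0 -1; 0.1 -0.006 0.02 -0.2 0 0 -1; 0.1273 -0.0079 0.05 -0.36 -0.1 -0.1 -1; 0.1273 -0.0079 0.08 -0.36 -0.1 -0.1 -1; 0.1273 -0.0079 0.09 -0.36 -0.1 -0.1 -1; 0.1273 -0.0079 0.09 -0.36 -0.1 -0.1 -1; 0.1273 -0.0079 0.09 -0.36 -0.1 -0.1 -1"

```text
clock: 10.5
tool_pos: [0.5372, 0.162, 0.1512]
orientation: [-179.9, 0.0, -87.8]
force: [-0.3, 0.1, -1.0]
opening: 0.0179
```

```bash
python3 -c "
from h import *
go([.5365,.1613,.12],[180,0,-87.9])
s=snapshot('scene');save(s,'sc5');s=snapshot('side');save(s,'si5')
cv2.imwrite('pics/si5z.png',cv2.resize(cv2.imread('pics/si5.png')[180:330,240:440],(800,600),interpolation=cv2.INTER_CUBIC))
cv2.imwrite('pics/sc5z.png',cv2.resize(cv2.imread('pics/sc5.png')[270:420,180:380],(800,600),interpolation=cv2.INTER_CUBIC))
"
```

```text
shift [0.0007 0.0008 0.0312] turn [-0.1   0.04  0.06] from [0.5372 0.162  0.1512] [-1.799e+02  4.000e-02 -8.784e+01] F [-0.28  0.1  -1.04] M [-0.01  0.11 -0.03] op 0.0179 t 10.5
```

View pics/sc5z.png

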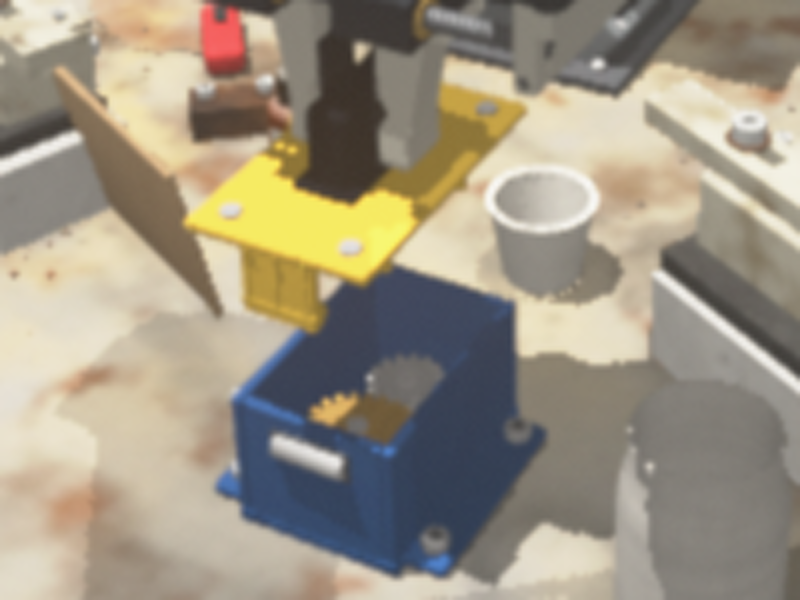

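View pics/si5z.png

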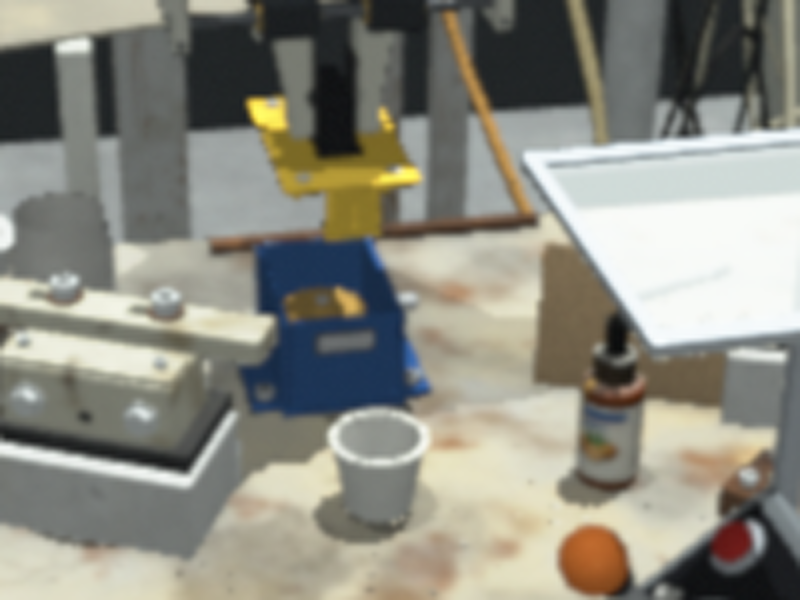

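Both zooms show the cover level and centred above the housing, with the rim at the lower middle and the arms outside the end walls. I'm lowering it until the beads are close to the catches.

Call:
jog_arm:
  targets: "0.0003 0.0004 0.01 0 0 0 -1; 0.0007 0.0008 0.02 -0.1 0 0 -1; 0.0007 0.0008 0.03 -0.1 0 0 -1; 0.0007 0.0008 0.04 -0.1 0 0 -1; 0.0007 0.0008 0.05 -0.1 0 0 -1; 0.0007 0.0008 0.06 -0.1 0 0 -1; 0.0007 0.0008 0.062 -0.1 0 0 -1; 0.0007 0.0008 0.062 -0.1 0 0 -1"

```text
clock: 11.6
tool_pos: [0.5365, 0.1613, 0.0891]
orientation: [180.0, 0.0, -87.8]
force: [0.1, 0.1, -1.0]
opening: 0.0177
```

```bash
python3 -c "
from h import *
go([.5365,.1613,.0693],[180,0,-87.9])
s=snapshot('scene');save(s,'sc6');s=snapshot('side');save(s,'si6')
a=cv2.resize(cv2.imread('pics/si6.png')[200:300,260:390],(400,308),interpolation=cv2.INTER_CUBIC)
b=cv2.resize(cv2.imread('pics/sc6.png')[300:420,200:340],(400,343),interpolation=cv2.INTER_CUBIC)[:308]
cv2.imwrite('pics/z6.png',np.hstack([a,b]))
go([.5365,.1613,.0693],[180,0,-87.9])
"
```

```text
shift [ 0.     -0.      0.0198] turn [0.   0.05 0.05] from [0.5365 0.1613 0.0891] [ 1.800e+02  5.000e-02 -8.785e+01] F [ 0.15  0.06 -1.03] M [ 0.04  0.11 -0.02] op 0.0177 t 11.6
shift [0.0001 0.0002 0.0203] turn [-0.04  0.07  0.05] from [0.5367 0.1614 0.0896] [-1.7996e+02  7.0000e-02 -8.7850e+01] F [ 0.84  0.33 -1.84] M [ 0.01  0.08 -0.01] op 0.0178 t 11.7
```

View pics/z6.png

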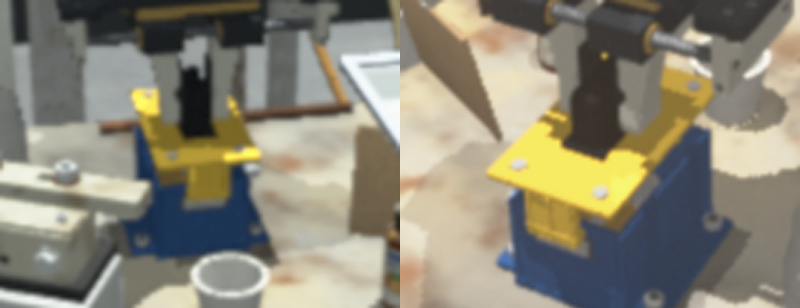

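The cover is still free (F≈−1 N), with the arms outside both end walls and the pins over the opening. I'll press on slowly.

Call:
jog_arm:
  targets: "0 0 0.0015 0 0 0 -1; 0 0 0.003 0 0 0 -1; 0 0 0.0045 0 0 0 -1; 0 0 0.006 0 0 0 -1; 0 0 0.007 0 0 0 -1; 0 0 0.008 0 0 0 -1; 0 0 0.009 0 0 0 -1; 0 0 0.009 0 0 0 -1"

```text
clock: 12.7
tool_pos: [0.5375, 0.1618, 0.0819]
orientation: [-179.8, 0.1, -87.8]
force: [-1.6, -0.7, 8.2]
opening: 0.0179
```

Call:
jog_arm:
  targets: "0.0005 0.0005 0.003 0 0 0 -1; 0.0005 0.0006 0.005 0 0 0 -1; 0.0005 0.0008 0.007 0 0 0 -1; 0.0005 0.0008 0.009 0 0 0 -1; 0.0005 0.0008 0.0105 0 0 0 -1; 0.0005 0.0008 0.012 0 0 0 -1; 0.0005 0.0008 0.0125 0 0 0 -1; 0.0005 0.0008 0.0125 0 0 0 -1"

```text
clock: 13.7
tool_pos: [0.5369, 0.1616, 0.0695]
orientation: [-179.8, 0.1, -87.8]
force: [-0.5, 3.7, 0.0]
opening: 0.0178
```

```bash
cat > m7.py <<'E'
from h import *
import sys
t=sys.argv[1]
go([.5365,.1613,.0693],[180,0,-87.9])
s=snapshot('scene');save(s,'sc'+t);s2=snapshot('side');save(s2,'si'+t)
a=cv2.resize(s2['img'][200:300,260:390,::-1],(400,308),interpolation=cv2.INTER_CUBIC)
b=cv2.resize(s['img'][300:420,200:340,::-1],(400,343),interpolation=cv2.INTER_CUBIC)[:308]
cv2.imwrite('pics/z'+t+'.png',np.hstack([a,b]))
for k,x in(('sc',s),('si',s2)):
    r=models.cut_out('cover',x)
    if r:
        X,u,v=cloud(x,r[0]['region']);h=x['img'][v,u].astype(int);m=(h[:,0]>150)&(h[:,2]<90)
        X=X[m];X=X[X[:,2]>.05]
        if len(X)<30: print(k,'few');continue
        A=np.c_[X[:,0]-.5365,X[:,1]-.1613,np.ones(len(X))]
        w=np.ones(len(X),bool)
        z0=np.percentile(X[:,2],70); w=abs(X[:,2]-z0)<.006
        for _ in range(5):
            c=np.linalg.lstsq(A[w],X[w,2],rcond=None)[0];w=abs(A@c-X[:,2])<.002
        print(k,r[0]['conf'],w.sum(),'plane slopes,centre z',c)
go([.5365,.1613,.0693],[180,0,-87.9])
E
python3 m7.py 7
```

```text
shift [0.0003 0.0004 0.0002] turn [-0.17  0.13  0.09] from [0.5369 0.1616 0.0695] [-1.7983e+02  1.3000e-01 -8.7810e+01] F [-0.49  3.67  0.05] M [ 1.18  0.48 -0.03] op 0.0178 t 13.7
sc 0.57 382 plane slopes,centre z [ 0.00375664 -0.00504602  0.06581228]
si 0.68 81 plane slopes,centre z [0.21359024 0.40720679 0.27843465]
shift [0.0003 0.0004 0.0002] turn [-0.17  0.13  0.09] from [0.5369 0.1616 0.0695] [-1.7983e+02  1.3000e-01 -8.7810e+01] F [-0.69  3.57  0.62] M [ 1.46  0.56 -0.  ] op 0.0182 t 13.9
```

View pics/z7.png

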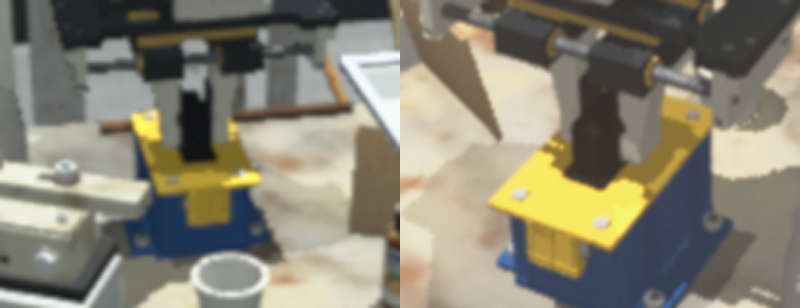

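The plate top reads 0.0658 m. Flush is 0.065, and this camera read about 1 mm high on the cover earlier. The upward force dropped off after the snap. I'll press a little further to confirm it is seated against the rim.

Call:
jog_arm:
  targets: "0.0002 0.0002 0.0005 0 0 0 -1; 0.0003 0.0003 0.001 0 0 0 -1; 0.0003 0.0004 0.0015 0 0 0 -1; 0.0003 0.0004 0.002 0 0 0 -1; 0.0003 0.0004 0.0025 0 0 0 -1; 0.0003 0.0004 0.003 0 0 0 -1; 0.0003 0.0004 0.003 0 0 0 -1; 0.0003 0.0004 0.003 0 0 0 -1"

```text
clock: 14.9
tool_pos: [0.537, 0.1616, 0.0692]
orientation: [-179.7, 0.2, -87.8]
force: [-10.0, 3.7, 24.3]
opening: 0.0181
```

```bash
python3 m7.py 8
```

```text
shift [ 0.0003  0.0005 -0.0001] turn [-0.28  0.16  0.15] from [0.537  0.1616 0.0692] [-1.7972e+02  1.6000e-01 -8.7750e+01] F [-9.97  3.67 24.35] M [ 1.15  4.12 -0.14] op 0.0181 t 14.9
sc 0.94 397 plane slopes,centre z [ 0.00525886 -0.01286263  0.06566564]
si 0.68 170 plane slopes,centre z [-0.00798177  0.00334512  0.06433004]
shift [ 0.0003  0.0006 -0.0001] turn [-0.29  0.16  0.15] from [0.537  0.1616 0.0692] [-1.7971e+02  1.6000e-01 -8.7750e+01] F [-10.8    3.53  23.97] M [ 1.1   4.14 -0.08] op 0.0178 t 15.1
```

It's stiff at z=0.0692 with 24 N, so the cover is bottomed on the rim. Releasing and retreating straight up.

Call:
jog_arm:
  targets: "0 0 0 0 0 0 -1; 0 0 0 0 0 0 -0.4; 0 0 0 0 0 0 0.1; 0 0 0 0 0 0 0.1; 0 0 -0.02 0 0 0 0.1; 0 0 -0.05 0 0 0 0.1; 0 0 -0.1 0 0 0 0.1; 0 0 -0.15 0 0 0 0.1"

```text
clock: 16.1
tool_pos: [0.536, 0.1608, 0.2203]
orientation: [-179.8, 0.1, -87.8]
force: [0.8, 0.7, -0.5]
opening: 0.0481
```

```bash
cat > m9.py <<'E'
from h import *
np.set_printoptions(precision=4,suppress=True)
w=snapshot('wrist');save(w,'w9');s=snapshot('scene');save(s,'sc9');s2=snapshot('side');save(s2,'si9')
for k,x in(('w',w),('sc',s),('si',s2)):
    r=models.cut_out('cover',x)
    if r:
        X,u,v=cloud(x,r[0]['region'])
        for zr in((.060,.072),(.09,.11)):
            Y=X[(X[:,2]>zr[0])&(X[:,2]<zr[1])]
            if len(Y)>10:
                A=np.c_[Y[:,0]-.5365,Y[:,1]-.1613,np.ones(len(Y))]
                print(k,len(Y),np.median(Y[:,2]),np.linalg.lstsq(A,Y[:,2],rcond=None)[0],cv2.minAreaRect((Y[:,:2]*1000).astype(np.float32)))
    for nm in('stick_knob','stick_pivot','roof_edge','console','lamp_green_centre','lamp_red_centre'):
        if k=='w': continue
        r=models.spot_point(nm,x);print(k,nm,[(np.round(a['uv'],1),round(a['conf'],2)) for a in r[:1]])
    r=models.cut_out('stick_knob',x)
    if r:
        Q=[back(x,r[0]['uv'],x['range_z'][int(r[0]['uv'][1]),int(r[0]['uv'][0])])];print('knob surf',r[0]['conf'],r[0]['uv'],Q,r[0]['region'].sum())
a=cv2.resize(s2['img'][200:300,260:390,::-1],(400,308),interpolation=cv2.INTER_CUBIC)
b=cv2.resize(s['img'][300:420,200:340,::-1],(400,343),interpolation=cv2.INTER_CUBIC)[:308]
cv2.imwrite('pics/z9.png',np.hstack([a,b]))
go([.5365,.1613,.0693],[180,0,-87.9])
E
python3 m9.py
```

```text
w 9603 0.06532892946446996 [0.0001 0.0008 0.0655] ((538.6477661132812, 161.8782958984375), (74.0948486328125, 122.08878326416016), 2.0906882286071777)
w 1348 0.09901157283673845 [-0.002   0.02    0.0988] ((538.4625244140625, 161.2950897216797), (17.62557601928711, 49.433135986328125), 1.749564290046692)
sc stick_knob [(array([348.5, 226.5]), 0.68)]
sc stick_pivot [(array([329.8, 246.8]), 0.82)]
sc roof_edge [(array([357.9, 166. ]), 0.84)]
sc console [(array([322.5, 271.6]), 0.58)]
sc lamp_green_centre []
sc lamp_red_centre [(array([306.9, 238.7]), 0.5)]
knob surf 0.73 [337.3, 233.2] [array([ 0.9142, -0.8474, -0.2217])] 392
si 703 0.06463501180065051 [-0.0038  0.0048  0.0648] ((536.4182739257812, 159.72218322753906), (73.21852111816406, 123.8248062133789), 1.9668703079223633)
si 101 0.0975523712328331 [0.0697 0.0918 0.0976] ((537.046142578125, 158.20455932617188), (18.155410766601562, 48.95502471923828), 1.6009242534637451)
si stick_knob [(array([390.4, 317.2]), 0.88)]
si stick_pivot [(array([414.6, 339.7]), 0.91)]
si roof_edge [(array([385.5, 244.5]), 0.83)]
si console [(array([411.6, 377. ]), 0.67)]
si lamp_green_centre [(array([438.7, 340.9]), 0.53)]
si lamp_red_centre [(array([424.5, 311.7]), 0.64)]
knob surf 0.76 [402.3, 333.4] [array([ 0.6076, -0.2081,  0.0994])] 590
shift [0.0003 0.0006 0.15  ] turn [-0.29  0.16  0.15] from [0.5363 0.1612 0.2193] [-179.71    0.16  -87.75] F [-0.49  0.04 -0.06] M [ 0.01  0.17 -0.01] op 0.0481 t 17.15
```

View pics/z9.png

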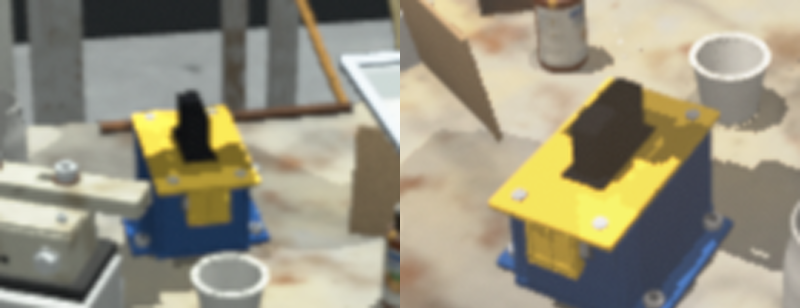

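The zoom shows the cover flush: the plate reads level in the wrist view (slopes under 0.001) with its top at 65.3 mm. The cover is done. Next I measure the console's yaw, the knob and the roof.

```bash
cat > m10.py <<'E'
from h import *
import sys
from scipy.optimize import least_squares
np.set_printoptions(precision=4,suppress=True)
def knobfit(x,box):
    X,u,v=cloud(x);c=x['img'][v,u].astype(int)
    m=(c[:,0]>110)&(c[:,1]<c[:,0]*.6)&(c[:,1]>c[:,0]*.2)&(c[:,2]<c[:,0]*.3)
    m&=np.all((X>box[0])&(X<box[1]),1)
    Y=X[m]
    if len(Y)<20: print('few knob',len(Y));return
    f=lambda q:np.linalg.norm(Y-q,axis=1)-.014
    r=least_squares(f,Y.mean(0)-0.01*ray(x,[320,240])[1]*-1,loss='soft_l1',f_scale=.001)
    print('knob',len(Y),r.x,'rms',np.sqrt(np.mean(r.fun**2)),'uv',proj(x,r.x)); return r.x
def console(x):
    X,u,v=cloud(x)
    m=(X[:,0]>.53)&(X[:,0]<.75)&(X[:,1]>-.32)&(X[:,1]<-.1)
    for nm,a,b in(('roof',.25,.285),):
        Y=X[m&(X[:,2]>a)&(X[:,2]<b)]
        if len(Y)>30: print(nm,len(Y),np.median(Y[:,2]),cv2.minAreaRect((Y[:,:2]*1000).astype(np.float32)))
    Y=X[m&(X[:,2]>.02)&(X[:,2]<.16)&(X[:,0]>.57)]
    # panel plane RANSAC
    rng=np.random.default_rng(0);best=None
    if len(Y)<200: return
    for _ in range(800):
        q=Y[rng.choice(len(Y),3,False)];n=np.cross(q[1]-q[0],q[2]-q[0]);L=np.linalg.norm(n)
        if L<1e-6: continue
        n/=L;n*=np.sign(n[2])
        if abs(n[2]-.766)>.06 or n[0]>0: continue
        k=abs((Y-q[0])@n)<.0015
        if best is None or k.sum()>best.sum(): best=k
    if best is None: print('noplane');return
    Z=Y[best];c=Z.mean(0);n=np.linalg.svd(Z-c,full_matrices=False)[2][2];n*=np.sign(n[2])
    print('panel',len(Z),c,n,'yaw',np.degrees(np.arctan2(-n[1],-n[0])))
    e1=np.cross([0,0,1],n);e1/=np.linalg.norm(e1);e2=np.cross(n,e1)
    print(' in-plane rect',cv2.minAreaRect((np.c_[(Z-c)@e1,(Z-c)@e2]*1000).astype(np.float32)),'e1',e1)
if __name__=='__main__':
    box=(np.array([.54,-.28,.08]),np.array([.63,-.13,.17]))
    for k in sys.argv[1:]:
        x=snapshot(k);save(x,k+'_c%d'%x['shot']);print(k);knobfit(x,box);console(x)
        for nm,z in(('roof_edge',.262),):
            r=models.spot_point(nm,x)
            if r: print(nm,atz(x,r[0]['uv'],z),r[0]['conf'])
    go([.5,-.2,.26],[180,-40,180])
E
python3 m10.py side scene
```

```text
side
knob 183 [ 0.583  -0.2041  0.1267] rms 0.0009448728360559211 uv [387.622  319.3602]
roof 4973 0.26529130538428186 ((636.18115234375, -202.89010620117188), (136.29063415527344, 150.59698486328125), 2.4010872840881348)
panel 2477 [ 0.6311 -0.2107  0.069 ] [-0.6454 -0.0287  0.7633] yaw 2.544326892605951
 in-plane rect ((-6.982032775878906, 14.989227294921875), (154.7064208984375, 147.15689086914062), 89.2765884399414) e1 [ 0.0444 -0.999   0.    ]
scene
few knob 0
roof 1534 0.26681559906731944 ((634.0548095703125, -199.81915283203125), (136.4715576171875, 153.357666015625), 2.4275100231170654)
panel 668 [ 0.6112 -0.1883  0.0555] [-0.642  -0.0277  0.7662] yaw 2.468247459883643
 in-plane rect ((11.735565185546875, 16.934246063232422), (112.60367584228516, 119.0544662475586), 89.40933990478516) e1 [ 0.0431 -0.9991  0.    ]
roof_edge [0.4034 0.3547 0.262 ] 0.67
shift [ 0.3594  0.0502 -0.042 ] turn [-32.17  31.19  88.13] from [0.5363 0.1612 0.2193] [-179.71    0.16  -87.75] F [-0.5   0.01  0.09] M [ 0.05  0.09 -0.05] op 0.048 t 17.35
```

```bash
cat >> h.py <<'E'
CY=2.45
RC=Ro.from_euler('z',CY,degrees=True)
RT=RC*Ro.from_matrix(np.array([[-.766,0,-.643],[0,1,0],[.643,0,-.766]]).T)
def god(T,frac=1.):
    o,p,R=obs();rv=(R.inv()*RT).as_rotvec(degrees=True)*frac
    print('shift',np.round(R.inv().apply(np.array(T)-p),4),'turn',np.round(rv,2),'from',np.round(p,4),'F',np.round(o['force'],2),'op',round(o['opening'],4),'t',round(o['clock'],2),'q',np.round(o['joint_pos'],1))
E
python3 -c "
from h import *
print(RT.as_euler('xyz',degrees=True))
god([.45,.0,.28],.5)"
```

```text
[-180.           40.01095772 -177.55      ]
shift [ 0.1575  0.0922 -0.0616] turn [ 15.57 -15.5   42.9 ] from [0.5363 0.1612 0.2193] F [-0.5   0.01  0.09] op 0.048 t 17.35 q [ 36.8   9.8 -14.9   0.  -64.9 -34.5]
```

Call:
jog_arm:
  targets: "0 0.005 -0.02 0 0 0 0.1; 0.01 0.02 -0.04 2 -2 6 0.1; 0.03 0.035 -0.06 4 -4 12 0.1; 0.055 0.05 -0.0616 6 -6 18 0.1; 0.08 0.065 -0.0616 8 -8 24 0.1; 0.11 0.08 -0.0616 11 -11 31 0.1; 0.135 0.0922 -0.0616 13.5 -13.5 37 0.1; 0.1575 0.0922 -0.0616 15.6 -15.5 42.9 0.1"

```text
clock: 18.35
tool_pos: [0.4491, -0.001, 0.2805]
orientation: [-170.9, 20.1, -129.8]
force: [0.5, 1.4, 0.5]
opening: 0.0485
```

```bash
python3 -c "
from h import *
god([.47,-.18,.27],1)
god([.4995,-.2076,.2266],1)"
```

```text
shift [ 0.1202 -0.1341 -0.0119] turn [ 15.48 -15.3   42.7 ] from [ 0.4491 -0.001   0.2805] F [0.52 1.44 0.55] op 0.0485 t 18.35 q [ 25.  -17.  -34.9  -0.2 -50.1 -66.3]
shift [ 0.1374 -0.1676  0.0339] turn [ 15.48 -15.3   42.7 ] from [ 0.4491 -0.001   0.2805] F [0.52 1.44 0.55] op 0.0485 t 18.35 q [ 25.  -17.  -34.9  -0.2 -50.1 -66.3]
```

Call:
jog_arm:
  targets: "0.015 -0.017 -0.0015 2 -2 5 0.1; 0.03 -0.034 -0.003 4 -4 11 0.1; 0.045 -0.05 -0.0045 6 -6 16 0.1; 0.06 -0.067 -0.006 8 -8 21 0.1; 0.075 -0.084 -0.0075 10 -10 27 0.1; 0.09 -0.1 -0.009 12 -12 32 0.1; 0.105 -0.117 -0.0105 13.5 -13.5 37 0.1; 0.1202 -0.1341 -0.0119 15.5 -15.3 42.7 0.1"

```text
clock: 19.35
tool_pos: [0.4702, -0.1809, 0.2705]
orientation: [179.9, 40.1, -177.8]
force: [0.5, -0.2, -0.0]
opening: 0.0485
```

```bash
python3 m10.py wrist side; python3 -c "
from h import *
god([.4995,-.2076,.2266],1)";ls pics | grep _c
```

```text
wrist
few knob 0
roof 3688 0.2659298960162432 ((642.3460083007812, -190.84970092773438), (122.22320556640625, 124.8156509399414), 2.5338664054870605)
panel 7187 [ 0.6271 -0.2029  0.0656] [-0.644  -0.0317  0.7643] yaw 2.819881693338165
 in-plane rect ((2.598175048828125, 15.871585845947266), (146.9326171875, 148.00958251953125), 2.2960476875305176) e1 [ 0.0492 -0.9988  0.    ]
roof_edge [ 0.5706 -0.2054  0.262 ] 0.97
side
knob 182 [ 0.5831 -0.2043  0.1262] rms 0.0009549767449370423 uv [387.6914 319.7311]
roof 4975 0.26529287256396733 ((636.280029296875, -202.71484375), (136.58590698242188, 150.9664306640625), 2.3017895221710205)
panel 2494 [ 0.6319 -0.2127  0.0694] [-0.6422 -0.0385  0.7656] yaw 3.43260158472783
 in-plane rect ((-8.236797332763672, 14.308151245117188), (154.71585083007812, 145.0298614501953), 88.57470703125) e1 [ 0.0599 -0.9982  0.    ]
roof_edge [ 0.5641 -0.2135  0.262 ] 0.71
shift [-0.016  -0.0213  0.0265] turn [-0.07 79.97  2.72] from [ 0.4698 -0.18    0.27  ] [-179.91   39.98 -177.44] F [-0.03  0.14 -0.39] M [-0.07  2.14  0.01] op 0.0482 t 19.55
shift [ 0.0061 -0.0288  0.0516] turn [-0.02 -0.03  0.09] from [ 0.4698 -0.18    0.27  ] F [-0.03  0.14 -0.39] op 0.0482 t 19.55 q [  0.3 -18.1 -43.8  -3.3 -24.4 -85.3]
scene_c26.png
side_c25.png
side_c28.png
wrist_c27.png
```

View pics/wrist_c27.png

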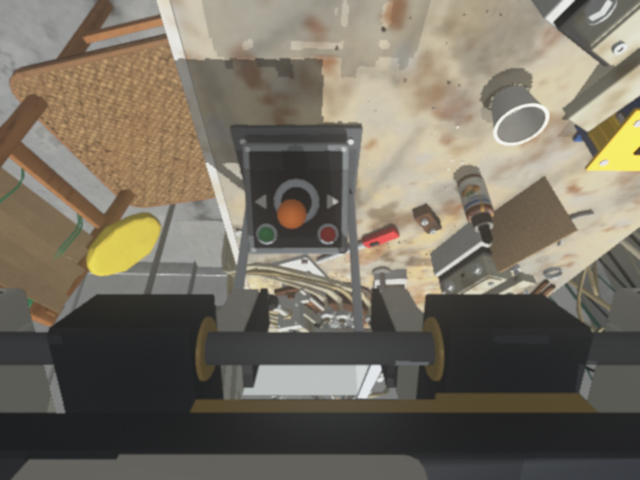

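View pics/side_c28.png

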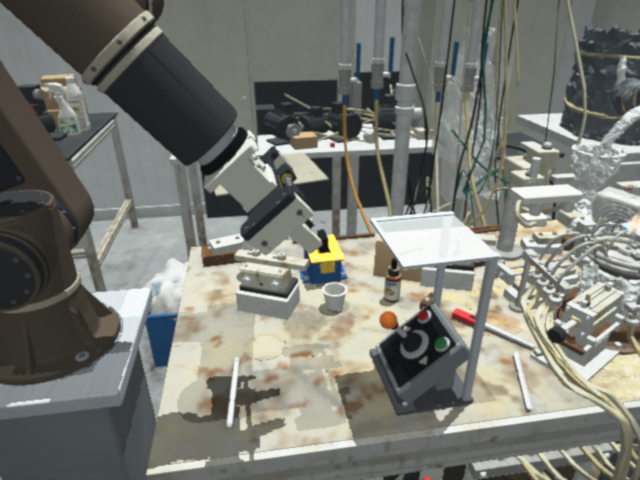

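In the wrist view the knob is at (291,214), green lamp at (266,234) and red at (328,234). In this view −y is to the left, so green is on −y. I'll refine the knob with the wrist depth.

```bash
cat > m11.py <<'E'
from h import *
from scipy.optimize import least_squares
np.set_printoptions(precision=4,suppress=True)
def knob(n):
    x=snapshot(n);hsv=cv2.cvtColor(x['img'],cv2.COLOR_RGB2HSV)
    X,u,v=cloud(x);c=hsv[v,u].astype(int)
    m=(c[:,0]>=3)&(c[:,0]<=16)&(c[:,1]>170)&(c[:,2]>70)
    m&=np.all((X>[.53,-.30,.08])&(X<[.65,-.12,.18]),1)
    Y=X[m];o,_=ray(x,[320,240])
    if len(Y)<20: print(n,'few',len(Y));return x,None
    for _ in range(2):
        c0=np.median(Y,0);d=c0-o;d/=np.linalg.norm(d)
        r=least_squares(lambda q:np.linalg.norm(Y-q,axis=1)-.014,c0+.012*d,loss='soft_l1',f_scale=.001)
        Y=Y[abs(r.fun)<.004] if False else Y
    print(n,len(Y),'knob',r.x,'rms',np.sqrt(np.mean(r.fun**2)),'uv',proj(x,r.x),'tip uv bbox',u[m].min(),u[m].max(),v[m].min(),v[m].max())
    return x,r.x
if __name__=='__main__':
    for n in('wrist','side'):
        x,k=knob(n)
        for nm in('stick_knob','stick_pivot'):
            r=models.spot_point(nm,x);print(nm,[(a['uv'],a['conf']) for a in r[:1]])
            if r and nm=='stick_knob': print(atz(x,r[0]['uv'],.127))
    o,p,R=obs();print(p)
E
python3 m11.py
```

```text
wrist few 4
stick_knob [([292.7, 215.9], 0.65)]
[ 0.5861 -0.2022  0.127 ]
stick_pivot [([292.7, 204.1], 0.71)]
side 195 knob [ 0.5831 -0.2044  0.1262] rms 0.0009258182570682236 uv [387.6642 319.7389] tip uv bbox 381 396 312 327
stick_knob [([322.2, 270.3], 0.36)]
[ 0.5054 -0.0436  0.127 ]
stick_pivot [([412.4, 340.4], 0.73)]
[ 0.4703 -0.1795  0.2703]
```

```bash
python3 -c "
from h import *
k=np.array([.5838,-.2035,.1262]);d=np.array([-.6424,-.0275,.766])
god(k+d*.09)
god(k-d*.017)"
```

```text
shift [ 0.0066 -0.0289  0.0926] turn [0.02 0.03 0.08] from [ 0.4703 -0.1795  0.2703] F [ 0.43 -0.43  0.47] op 0.048 t 19.85 q [  0.4 -18.1 -43.8  -3.3 -24.3 -85.3]
shift [ 0.0067 -0.0289  0.1996] turn [0.02 0.03 0.08] from [ 0.4703 -0.1795  0.2703] F [ 0.43 -0.43  0.47] op 0.048 t 19.85 q [  0.4 -18.1 -43.8  -3.3 -24.3 -85.3]
```

Call:
jog_arm:
  targets: "0.003 -0.015 0 0 0 0 0.1; 0.0066 -0.0289 0.01 0 0 0.1 0.1; 0.0066 -0.0289 0.03 0 0 0.1 0.1; 0.0066 -0.0289 0.05 0 0 0.1 0.1; 0.0066 -0.0289 0.07 0 0 0.1 0.1; 0.0066 -0.0289 0.09 0 0 0.1 0.1; 0.0066 -0.0289 0.0926 0 0 0.1 0.1; 0.0066 -0.0289 0.0926 0 0 0.1 0.1"

```text
clock: 20.85
tool_pos: [0.526, -0.2059, 0.1953]
orientation: [180.0, 40.0, -177.6]
force: [0.5, -0.2, 1.0]
opening: 0.0479
```

```bash
python3 -c "
from m11 import *
for n in('wrist','side'):
    x,k=knob(n); save(x,n+'12')
    r=models.spot_point('stick_knob',x);print([(a['uv'],a['conf']) for a in r[:1]], atz(x,r[0]['uv'],.1262) if r else '')
    if n=='wrist':
        m=np.zeros((480,640),bool)
        print(x['range_z'][200:340:15,250:340:10])
k=np.array([.5838,-.2035,.1262]);d=np.array([-.6424,-.0275,.766])
god(k-d*.017)
"
```

```text
wrist 411 knob [ 0.5841 -0.2046  0.127 ] rms 0.0005687409374176012 uv [320.0452 249.3734] tip uv bbox 307 334 242 267
[([323.4, 249.4], 0.76)] [ 0.5853 -0.2021  0.1262]
[[0.4096 0.325  0.3238 0.3238 0.3247 0.3229 0.3208 0.3198 0.3216]
 [0.4305 0.3297 0.3254 0.3276 0.3266 0.3228 0.316  0.3104 0.3157]
 [0.4572 0.3335 0.3322 0.3312 0.3321 0.3258 0.3073 0.2562 0.3072]
 [0.4852 0.3373 0.3351 0.3337 0.3344 0.3307 0.2467 0.2451 0.2459]
 [0.3784 0.3412 0.3376 0.3297 0.3363 0.3384 0.2487 0.2477 0.2484]
 [0.3692 0.3463 0.3435 0.3335 0.3416 0.3438 0.345  0.3437 0.3434]
 [0.1648 0.1682 0.5438 0.5419 0.5753 0.5751 0.5747 0.5558 0.5753]
 [0.1525 0.1531 0.6428 0.5509 0.5475 0.5426 0.5411 0.5408 0.5371]
 [0.1416 0.1475 0.7016 0.7005 0.5597 0.5565 0.555  0.546  0.5445]
 [0.0883 0.0872 0.0874 0.088  0.0892 0.0876 0.0878 0.0874 0.0886]]
side 194 knob [ 0.5829 -0.2043  0.1263] rms 0.001030600564838213 uv [387.5371 319.6536] tip uv bbox 381 396 312 327
[([390.1, 321.7], 0.84)] [ 0.5854 -0.2098  0.1262]
shift [0.0007 0.     0.1077] turn [ 0.01  0.1  -0.01] from [ 0.5259 -0.206   0.196 ] F [-0.76  0.11  0.18] op 0.0478 t 21.05 q [ -7.2  -3.8 -37.5 -20.9 -17.7 -62.6]
```

View pics/wrist12.png

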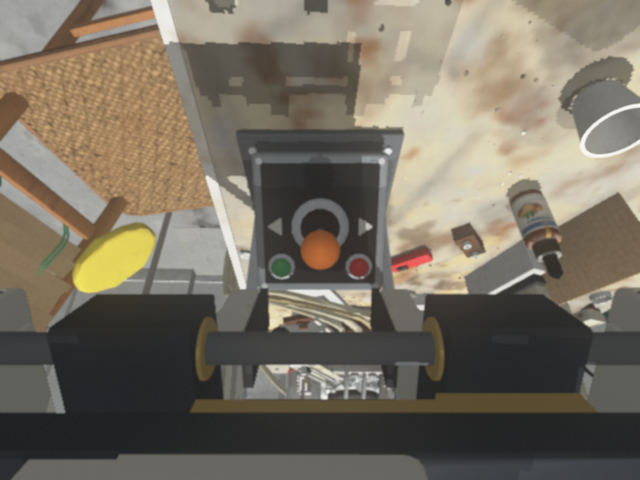

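View pics/side12.png

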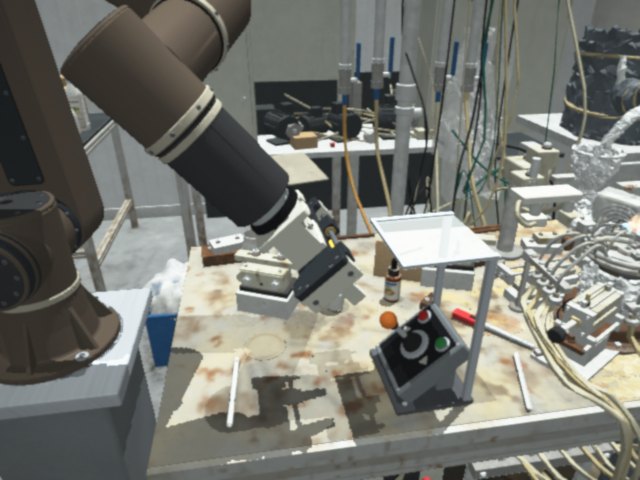

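The knob sits centred between the fingers (wrist image (320,250)), with green to its left and red to its right. Inserting along the stick's axis with the fingers straddling the knob.

Call:
jog_arm:
  targets: "0 -0.0005 0.012 0 0 0 0.1; 0 -0.001 0.026 0 0 0 0.1; 0 -0.001 0.04 0 0 0 0.1; 0 -0.001 0.054 0 0 0 0.1; 0 -0.001 0.066 0 0 0 0.1; 0 -0.001 0.074 0 0 0 0.1; 0 -0.001 0.078 0 0 0 0.1; 0 -0.001 0.078 0 0 0 0.1"

```text
clock: 22.05
tool_pos: [0.5762, -0.2049, 0.1362]
orientation: [180.0, 40.1, -177.6]
force: [-0.2, -0.8, 0.4]
opening: 0.0483
```

```bash
python3 -c "
from m11 import *
for n in('wrist','side'):
    x,k=knob(n); save(x,n+'13')
k=np.array([.5841,-.2044,.127]);d=np.array([-.6424,-.0275,.766])
god(k-d*.017)
"
```

```text
wrist 1534 knob [ 0.5841 -0.2048  0.127 ] rms 0.0005020470274435029 uv [322.5668 294.2557] tip uv bbox 298 347 279 320
side few 5
shift [0.0001 0.0001 0.0295] turn [ 0.01  0.11 -0.  ] from [ 0.5761 -0.2049  0.1366] F [ 0.48  0.1  -0.06] op 0.0484 t 22.15 q [ -8.8   6.3 -32.7 -32.4 -13.6 -49.7]
```

View pics/wrist13.png

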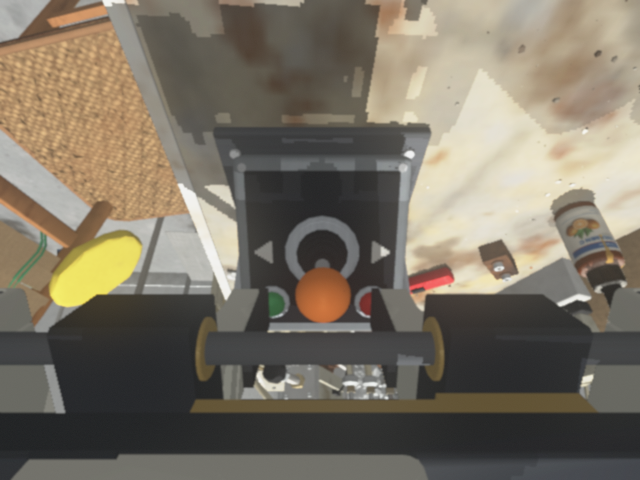

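View pics/side13.png

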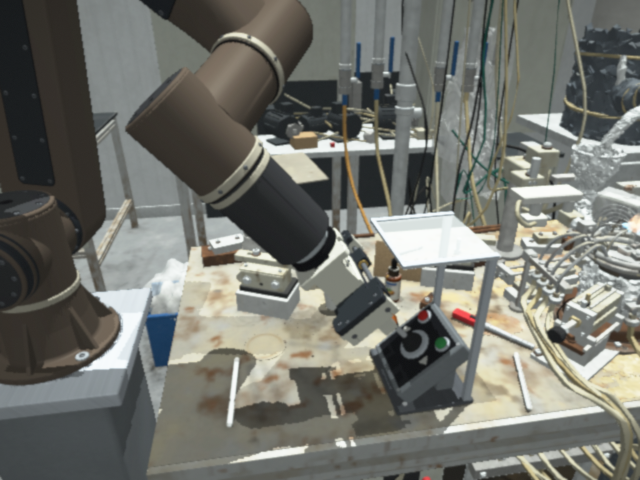

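The knob (322,294) is centred between the pads, which reach (260,340) and (385,340), and the gripper stays clear of the roof. Going the last 30 mm.

Call:
jog_arm:
  targets: "0 0 0.006 0 0 0 0.1; 0 0 0.012 0 0 0 0.1; 0 0 0.018 0 0 0 0.1; 0 0 0.024 0 0 0 0.1; 0 0 0.028 0 0 0 0.1; 0 0 0.0295 0 0 0 0.1; 0 0 0.0295 0 0 0 0.1; 0 0 0.0295 0 0 0 0.1"

```text
clock: 23.15
tool_pos: [0.595, -0.2041, 0.1142]
orientation: [180.0, 40.1, -177.6]
force: [0.5, -0.5, -0.6]
opening: 0.0483
```

```bash
python3 -c "
from m11 import *
x,k=knob('wrist'); save(x,'wrist14')
k=np.array([.5841,-.2046,.127]);d=np.array([-.6424,-.0275,.766])
god(k-d*.017)
"
```

```text
wrist 659 knob [ 0.5842 -0.2046  0.1272] rms 0.0005880069596123465 uv [323.4359 321.9631] tip uv bbox 304 344 300 329
shift [ 0.0003 -0.0001  0.0002] turn [0.   0.13 0.  ] from [ 0.5951 -0.2041  0.1143] F [-0.28 -0.68  0.16] op 0.0484 t 23.2 q [ -9.7   9.9 -30.3 -37.4 -12.9 -44. ]
```

View pics/wrist14.png

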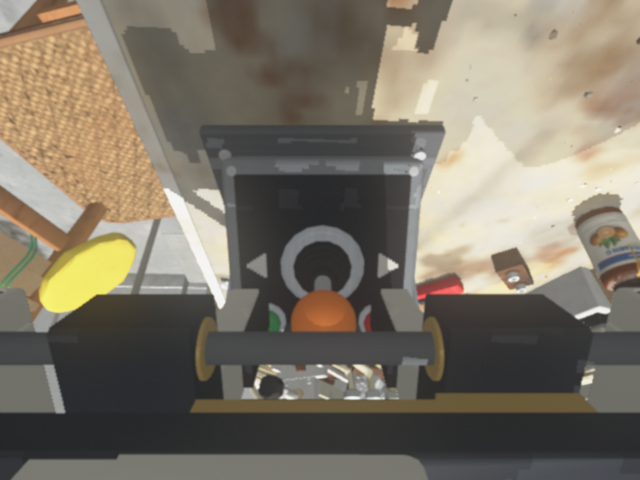

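Centred. Now pushing sideways towards −y (green) in the tool's −y.

Call:
jog_arm:
  targets: "0 -0.004 0 0 0 0 0.1; 0 -0.008 0 0 0 0 0.1; 0 -0.012 0 0 0 0 0.1; 0 -0.016 0 0 0 0 0.1; 0 -0.02 0 0 0 0 0.1; 0 -0.024 0 0 0 0 0.1; 0 -0.028 0 0 0 0 0.1; 0 -0.032 0 0 0 0 0.1"

```text
clock: 24.2
tool_pos: [0.5963, -0.2358, 0.1138]
orientation: [179.9, 40.1, -177.6]
force: [0.6, 5.3, -2.8]
opening: 0.048
```

```bash
python3 -c "
from m11 import *
x,k=knob('wrist'); save(x,'wrist15')
if k is not None: print(RC.inv().apply(k-[.5841,-.2046,.127]))
god([.5951,-.2041,.1143])
"
```

```text
wrist 469 knob [ 0.5874 -0.2272  0.1241] rms 0.0005721160771285172 uv [343.907  318.0243] tip uv bbox 317 373 297 329
[ 0.0024 -0.0227 -0.0029]
shift [-0.0003  0.032  -0.0003] turn [ 0.05  0.09 -0.  ] from [ 0.5965 -0.2361  0.1138] F [ 2.23  4.05 -1.98] op 0.0482 t 24.25 q [-15.4  11.4 -26.6 -41.4 -17.5 -36. ]
```

View pics/wrist15.png

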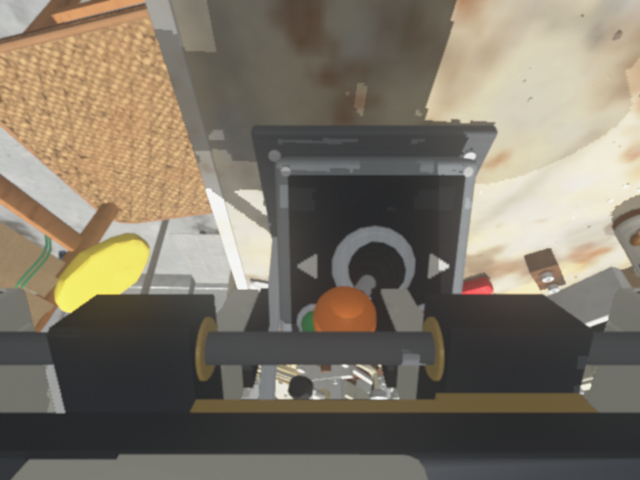

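The stick leans to green: the knob moved 22.7 mm sideways and about 0 mm fore/aft. Going on to the stop and holding.

Call:
jog_arm:
  targets: "0 -0.001 0 0 0 0 0.1; 0 -0.002 0 0 0 0 0.1; 0 -0.003 0 0 0 0 0.1; 0 -0.0035 0 0 0 0 0.1; 0 -0.0035 0 0 0 0 0.1; 0 -0.0035 0 0 0 0 0.1; 0 -0.0035 0 0 0 0 0.1; 0 -0.0035 0 0 0 0 0.1"

```text
clock: 25.25
tool_pos: [0.5962, -0.2381, 0.1131]
orientation: [179.8, 40.0, -177.6]
force: [1.6, 7.5, -3.0]
opening: 0.048
```

```bash
python3 -c "
from m11 import *
x,k=knob('wrist'); save(x,'wrist16')
if k is not None: print(RC.inv().apply(k-[.5841,-.2046,.127]))
god([.5951,-.2041,.1143])
"
```

```text
wrist 427 knob [ 0.5875 -0.2291  0.123 ] rms 0.0005645104143766223 uv [344.8867 317.3775] tip uv bbox 319 374 299 329
[ 0.0024 -0.0246 -0.004 ]
shift [-0.0009  0.034  -0.0006] turn [ 0.18  0.02 -0.02] from [ 0.5963 -0.2381  0.1132] F [ 2.47  8.37 -2.84] op 0.0481 t 25.3 q [-15.9  11.6 -26.3 -41.8 -18.  -35.4]
```

The knob is at 24.6 mm with 8 N against the spring's 4 N, so it is on the stop. Keeping a slight push for well over a second.

Call:
jog_arm:
  targets: "0 -0.0025 0 0 0 0 0.1; 0 -0.003 0 0 0 0 0.1; 0 -0.003 0 0 0 0 0.1; 0 -0.003 0 0 0 0 0.1; 0 -0.003 0 0 0 0 0.1; 0 -0.003 0 0 0 0 0.1; 0 -0.003 0 0 0 0 0.1; 0 -0.003 0 0 0 0 0.1"

```text
clock: 26.3
tool_pos: [0.5957, -0.2388, 0.1123]
orientation: [179.6, 39.9, -177.6]
force: [-0.1, 11.3, -0.5]
opening: 0.0479
```

Call:
jog_arm:
  targets: "0 -0.002 0 0 0 0 0.1; 0 -0.002 0 0 0 0 0.1; 0 -0.002 0 0 0 0 0.1; 0 -0.002 0 0 0 0 0.1; 0 -0.002 0 0 0 0 0.1; 0 -0.002 0 0 0 0 0.1; 0 -0.002 0 0 0 0 0.1; 0 -0.002 0 0 0 0 0.1"

```text
clock: 27.3
tool_pos: [0.5952, -0.2386, 0.1116]
orientation: [179.3, 39.8, -177.7]
force: [0.9, 10.5, 0.7]
opening: 0.0483
```

```bash
python3 -c "
from m11 import *
x,k=knob('wrist'); save(x,'wrist17')
if k is not None: print(RC.inv().apply(k-[.5841,-.2046,.127]))
god([.5951,-.2041,.1143])
"
```

```text
wrist 260 knob [ 0.5865 -0.2293  0.1219] rms 0.0005818303476054692 uv [345.8438 318.1592] tip uv bbox 321 374 299 329
[ 0.0013 -0.0248 -0.0051]
shift [-0.0027  0.0345 -0.0008] turn [ 0.6  -0.19 -0.08] from [ 0.5952 -0.2386  0.1116] F [-0.5  10.52  0.48] op 0.0484 t 27.35 q [-16.6  11.8 -25.9 -42.4 -18.9 -34.4]
```

The stop was held for about 2 s. Now returning slowly to centre, so the stick follows the finger back without overshooting.

Call:
jog_arm:
  targets: "0 0.004 0 0 0 0 0.1; -0.0006 0.008 0 0.1 0 0 0.1; -0.001 0.012 0 0.2 -0.1 0 0.1; -0.0015 0.016 0 0.3 -0.1 0 0.1; -0.002 0.02 0 0.4 -0.1 0 0.1; -0.0024 0.025 0 0.5 -0.2 0 0.1; -0.0027 0.03 -0.0005 0.6 -0.2 -0.1 0.1; -0.0027 0.0345 -0.0008 0.6 -0.2 -0.1 0.1"

```text
clock: 28.35
tool_pos: [0.5951, -0.2038, 0.1143]
orientation: [-180.0, 40.0, -177.5]
force: [-0.1, -0.1, 0.2]
opening: 0.0484
```

```bash
python3 -c "
from m11 import *
x,k=knob('wrist'); save(x,'wrist18')
if k is not None: print(RC.inv().apply(k-[.5841,-.2046,.127]))
god([.5951,-.2041,.1143])
"
```

```text
wrist 730 knob [ 0.5842 -0.2047  0.1273] rms 0.0005662099773725896 uv [322.6421 321.8493] tip uv bbox 300 343 302 329
[ 0.0001 -0.0001  0.0003]
shift [-0.0001 -0.0007  0.0001] turn [0.01 0.01 0.02] from [ 0.5949 -0.2034  0.1143] F [ 0.14  1.08 -0.81] op 0.0483 t 28.4 q [ -9.4   9.9 -30.4 -36.9 -12.8 -44.7]
```

View pics/wrist18.png

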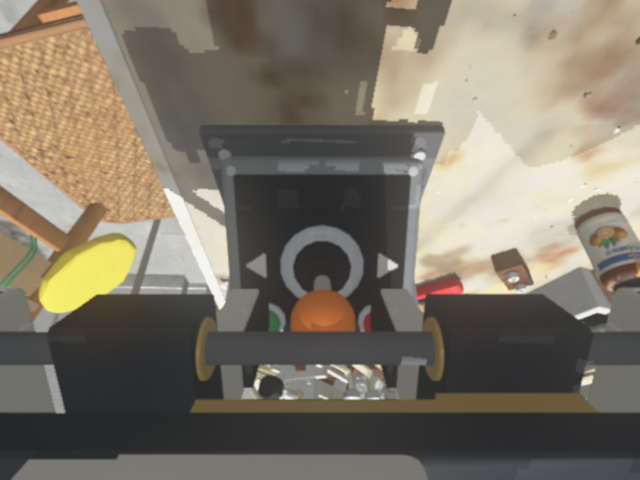

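The stick is upright again (knob within 0.3 mm of its start, at (323,322)), centred between the open fingers. Backing straight out along its axis.

Call:
jog_arm:
  targets: "0 -0.0005 -0.008 0 0 0 0.1; 0 -0.0005 -0.02 0 0 0 0.1; 0 -0.0005 -0.034 0 0 0 0.1; 0 -0.0005 -0.05 0 0 0 0.1; 0 -0.0005 -0.07 0 0 0 0.1; 0 -0.0005 -0.095 0 0 0 0.1; 0 -0.0005 -0.12 0 0 0 0.1; 0 -0.0005 -0.14 0 0 0 0.1"

```text
clock: 29.4
tool_pos: [0.5041, -0.2081, 0.2228]
orientation: [-180.0, 40.1, -177.5]
force: [1.0, 0.7, -0.1]
opening: 0.0478
```

Call:
jog_arm:
  targets: "0 0 -0.02 0 0 0 0.1; 0 0 -0.04 0 0 0 0.1; 0 0 -0.05 0 0 0 0.1; 0 0 -0.05 0 0 0 0.1; 0 0 -0.05 0 0 0 0.1; 0 0 -0.05 0 0 0 0.1; 0 0 -0.05 0 0 0 0.1; 0 0 -0.05 0 0 0 0.1"

```text
clock: 30.4
tool_pos: [0.472, -0.2094, 0.2606]
orientation: [-180.0, 40.0, -177.5]
force: [0.6, 0.4, 0.2]
opening: 0.0484
```

```bash
python3 -c "
from m11 import *
for n in('side','scene'):
    x,k=knob(n); save(x,n+'19')
    r=models.cut_out('cover',x)
    if r:
        X,u,v=cloud(x,r[0]['region']);Y=X[(X[:,2]>.06)&(X[:,2]<.072)]
        A=np.c_[Y[:,0]-.5365,Y[:,1]-.1613,np.ones(len(Y))]
        print(n,len(Y),np.linalg.lstsq(A,Y[:,2],rcond=None)[0])
    for nm in('empty_cup_mid','crucible_mid','oil_bottle_mid'):
        r=models.spot_point(nm,x);print(nm,[(a['uv'],a['conf']) for a in r[:1]])
god([.5951,-.2041,.1143])
"
```

```text
side 194 knob [ 0.5831 -0.2044  0.1262] rms 0.0009288717580167794 uv [387.6734 319.725 ] tip uv bbox 381 396 312 327
side 47 [ 0.0246 -0.1851 -0.0033]
empty_cup_mid [([257.5, 248.0], 0.38)]
crucible_mid [([332.2, 296.5], 0.69)]
oil_bottle_mid [([391.5, 276.7], 0.93)]
scene 39 knob [ 0.5808 -0.2026  0.127 ] rms 0.0012061291452268013 uv [348.0365 227.1736] tip uv bbox 345 352 222 227
scene 1976 [ 0.002  -0.0063  0.0661]
empty_cup_mid [([356.5, 403.7], 0.79)]
crucible_mid [([312.9, 326.9], 0.84)]
oil_bottle_mid [([253.8, 302.0], 0.77)]
shift [0.0002 0.0002 0.1917] turn [-0.03  0.07  0.02] from [ 0.472  -0.2094  0.2611] F [ 0.5  -0.11  0.11] op 0.0482 t 30.9 q [ -8.  -14.2 -38.  -14.7 -27.3 -68.8]
```

View pics/side19.png

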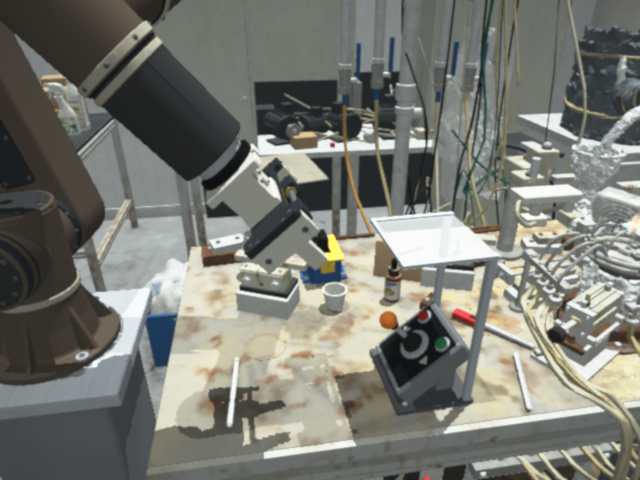

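View pics/scene19.png

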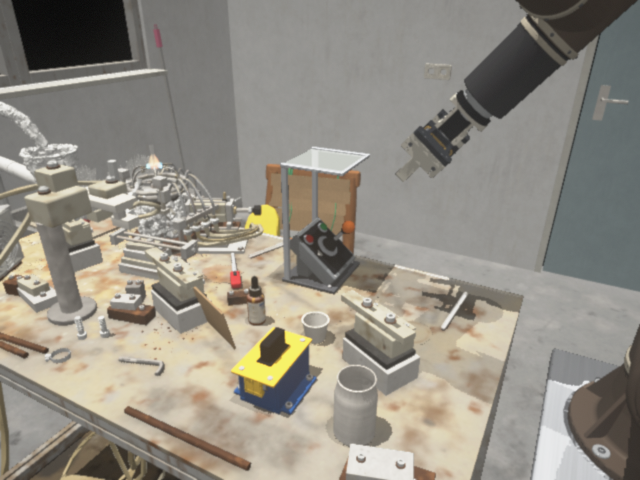

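The final pictures show the cover flush on the housing (scene (272,365)) and the stick upright (side (388,320)). Cup, crucible and bottle have not moved, and the arm is in free air. Handing in.

```bash
python3 -c "
from h import *
print(job.close_job())"
```

```text
the job is handed in; nothing more can be done
None
```

The cover is clipped onto the housing and sits flush. The stick was then jogged fully over to the green side, held there, and let back upright. I handed the job in at about 31 s; no verdict is reported.

- **Cover:** I gripped it by the handle, lowered it over the housing and pressed it straight down. The force rose to about 8 N and then fell away as the clips snapped. A further press met a hard stop on the rim, with about 24 N up and 10 N sideways. After I let go, the wrist camera read the plate top level at 65.3 mm, where flush is 65 mm.
- **Jog:** The green lamp was on the console's right (−y). I pushed the knob with one finger about 24.6 mm that way, onto the stop, with 8–11 N at the tool. It stayed there for about 2 s, then I eased it back slowly, so I expect no swing to the red side. The knob ended within 0.3 mm of where it started.
- **Last checks:** The cup, crucible and bottle are where they were, to within a few pixels of detector scatter, and the arm was in free air.
- **Disagreements:**
  - The last side-camera plane fit of the cover failed because the gripper hid most of it.
  - The scene camera read the plate about 1 mm high (66.1 mm), the same bias it showed on the cover before I moved it.
  - During the hold the tool drifted about 2 mm down the panel along the stop, so the stick's fore lean probably drifted by 0.02–0.03 rad. I didn't measure that lean separately.

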